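Change a shoe last's dust plug for the moisture probe

TASK

First pull the snapped-in black dust plug straight out of the steel thimble on top of the shoe last and leave it in the shallow grey parts tray. Then pull the white moisture probe out of its sloping dock, where a spring clip holds it, and put its steel pin into the opening the plug came from, fully home so that its collar sits flush on the thimble, and leave it standing upright there. Do not disturb the tape roll, the hammer or the water bottle.

Things in the scene. Friction and masses are not known exactly. Their poses are not given: they have to be found in the camera images.
- last: Tan shoe last (foot-shaped block, 260 mm long, 88 wide), fixed. Origin at bench level directly under the opening in its top; x runs to the toe (toe 196 ahead, heel 62 behind), z up. A steel thimble, a 40 x 40 block, stands on its flat top from z = 86 to 101; the last itself never rises above 86.
- bore (a point): Centre of the mouth of the thimble's opening, in its top face (101 above the bench), axes as last. The opening: a 20 x 20 mm square pocket 15 deep, two small spring noses in its walls (along x) leaving 11 between them, then from the pocket's floor a round bore 9 in diameter, 36 deep, with a 3 chamfer.
- plug: Black round dust plug, snapped into the thimble at the start. z along it, origin at the centre of its foot. Snap bead (17 mm in diameter) and neck up to z = 14, then a cylindrical head 24 in diameter to z = 48. At the start the head's underside rests on the thimble's top, so 34 stands out. About 40 g. Pulling straight up takes 8 to 15 N, then it snaps free.
- tray: Fixed shallow grey open tray, in mm 170 (x) x 140 (y) outside, 28 tall, walls and floor 4 thick; origin at the centre of its underside.
- dock: Fixed grey dock on the bench: base plate 150 x 90 x 10 mm with a 50 x 50 block on it that leans 35 degrees from vertical towards the dock's -x side (roughly towards the robot). Origin at bench level under the pin tip of the docked probe; z up.
- dock_mouth (a point): Centre of the mouth of the leaning block (top face 50 x 50 mm). Its z axis is the pull direction, out of the block along the docked probe, 35 degrees from vertical; its y axis is level, and the two spring noses of the clip act along its x axis.
- probe: White probe clipped into the dock, leaning 35 degrees. Origin at the pin's tip, z from the tip to the handle's end. Steel pin 7 mm in diameter, z = 0 to 45; collar 28 in diameter, flat underside at z = 45, tapers off by 55; round handle 22 in diameter, z = 63 to 133; end 135. Docked, the mouth is at z = 62. Home in the last, the tip is 45 below the thimble's top. 90 g. The clip gives at 8 to 18 N.
- tape: Bystander: cardboard-brown tape roll lying flat, 84 mm in diameter, 25 tall; origin at the centre of its underside.
- hammer: Bystander: hammer lying on the bench, 260 mm long along its x axis; origin about its middle, on the bench.
- water: Bystander: upright clear bottle with a green cap, 68 mm in diameter, 200 tall; origin at the centre of its underside.
Mind the look-alikes: they are no part of the job. Of the things shaped like the probe, the white one is meant. There is more than one size of the tray; the job needs the larger.

How it is judged:
On the way, in this order (a step that is already met when the one before it is completed fails the run):
1. the plug is pulled out of the thimble, clear of it by at least 15 mm (z of plug in the frame of bore above 0.015 m), for 0.05 s.
2. the plug lies or stands in the tray, let go, while the probe is still in its dock (x of plug in the frame of tray between -0.082 and 0.082 m and y of plug in the frame of tray between -0.067 and 0.067 m and z of plug in the frame of tray below 0.06 m and linear speed of plug below 0.03 m/s and contact force between the fingers and plug below 0.1 N and distance between probe and dock below 0.045 m), for 0.2 s.
3. the probe is pulled clear of the dock: its pin tip is at least 75 mm from where it was docked (distance of probe from where it was at the start of the episode above 0.075 m), for 0.1 s.
At the end, for the whole second after the job is handed in: The plug is at rest in the tray (foot within the walls, below 60 mm) and the probe stands at rest in the last's opening: pin tip at least 42 mm below the thimble's top (fully home is 45), within 5 mm of the opening's axis, upright within 0.09 rad (5 degrees) (x of plug in the frame of tray between -0.082 and 0.082 m and y of plug in the frame of tray between -0.067 and 0.067 m and z of plug in the frame of tray below 0.06 m and linear speed of plug below 0.03 m/s and horizontal distance between probe and bore below 0.005 m and angle between probe's own z axis and vertical below 0.09 rad and z of probe in the frame of bore below -0.042 m and linear speed of probe below 0.02 m/s); the robot touches nothing.
It fails at once if the tape roll is disturbed (moved more than 30 mm) (distance of tape from where it was at the start of the episode above 0.03 m).
It fails at once if the hammer is disturbed (moved more than 30 mm) (distance of hammer from where it was at the start of the episode above 0.03 m).
It fails at once if the water bottle is disturbed (moved more than 30 mm) (distance of water from where it was at the start of the episode above 0.03 m).
It also fails if it takes over 64 s, if anything falls off the work surface, if the arm or the gripper's body presses on something with over 40 N, if the wrist force passes 120 N, or if a joint passes its speed limit or range.

ROBOT

A 6-joint arm with a two-finger parallel gripper is mounted at the origin on the work surface. World frame = base frame: x ahead of the robot, y to its left, z up, the work surface at z = 0. Lengths are in m, angles in rad, forces in N, time in s.
With the tool pointing down it reaches from about 0.25 to 0.725 m from the base axis. Payload 9.7 kg.
Tool frame: the origin (TCP) lies at the very end of the fingers, on their centre line; the grasp point (between the pads) lies 19 mm behind it; z points along the fingers, y is the line along which they close (so a half turn about z gives the same grasp; the last joint's range is limited). The gripper opens to 85 mm and grips with 20 to 120 N. Pads are 22 mm wide; open, the fingers measure 114 mm over their backs; the gripper's body (76 mm by 85 mm) begins 54 mm behind the grasp point. The pads swing forward as they close: fully open they stand 13 mm farther back than shut.
Start: joints at [-1.211, 0.087, 0.176, 1.66, 0, 1.571], TCP at [0.194, -0.515, 0.231] pointing down, gripper open.
Joint ranges: [-3.13, 3.13], [-0.85, 1.81], [-1.15, 1.24], [-2.2, 2.28], [-1.44, 1.52], [-3.14, 3.14]. Speed limits (rad/s): [2.22, 2.22, 2.57, 3.14, 3.14, 3.14].

INTERFACE

Orientations are given as a rotation vector (axis times angle).
In Python, from rig import bot, capture, job gives the robot as it stands.
- The arm moves only by the tool servo_tool, never from a script. Its argument "steps" is a list that holds one entry, the list of rows, each a list of 5 numbers: the finger opening in mm, from 0 to 85.4, then the shift along the tool's x, y, z in mm, then the turn about the tool's z in rad. A call has 1 to 10 rows; each row shifts and turns the commanded pose from where the row before left it, along the tool's axes as they then stand; what a row does not reach is not made up. A row lasts 1/10 s, in which the tool goes at most 50 mm and 8.59 degrees, less where a joint would pass 70% of its speed; a pose out of reach is approached as far as the arm can. A call with a gripper value outside its range is refused whole. The fingers move at their own pace and stop on an object; "grip_force" is the grip in N (left out, the last holds). Time passes only in rows, so rows that do not move let the fingers close. It gives the time, the measured TCP pose, the force, the opening and the grip force at its end, in the units of the state.
- bot.state(): the state, without advancing time (a new reading comes with each control period).
- capture(name): name is "side" or "top" or "wrist"; returns a dict with "img" (480x640x3 uint8, red, green, blue), "fovy" (degrees; the focal length in pixels is half the picture's height over the tangent of half this angle, whatever the lens; pixels are square), "cx", "cy" (the principal point, pixels), "R" (3x3) and "t" (3): a world point X has camera coordinates R X + t. Camera axes: x right, y down, z forward; pixel columns grow to the right and rows downward; lengths in m; the calibration is good to about 2 mm. The wrist camera is an equidistant fisheye: a pixel r from the principal point sees the ray r / f radians off the axis. A picture is of the moment at which its call begins. There is no depth.
- job.close_job(): hands the job in; it is judged then, once.
The state is a dict: "time_s": time; "qpos": joint angles; "qd": joint speeds; "tau": joint torques, N m; "tcp_pos": TCP position; "ee_rot": TCP orientation; "contact_force": force on the tool from outside, world axes, zero at the start; "ft_torque": the same for the moment, N m; "finger_gap": opening from 0.0 (shut) to 1.0 (fully open); "grasp_force": force on a finger pad.
Only numpy, scipy, OpenCV 4.12 (cv2) and the standard library are available. Lean on these libraries where they do the work, as an engineer would, in place of code of your own. Each camera call takes 0.05 s, during which the arm holds its last target. There are 200 camera calls.

## Working session

There is one attempt and no reset: what is moved stays moved. The work goes in short steps, Python scripts to look and compute and a tool call to move; the robot and the scene stay as the last step left them, time stands still between calls to the robot, and variables do not carry over. Pictures are saved under pics/ and viewed, at most 10 in all, crops included, and the job is handed in when it is done.

Besides the shell and the picture viewer there is one more tool, called after "Request:" as name(argument=value, ...) on one line, values as JSON. servo_tool: Moves the arm, as the interface text tells. Its arguments: {"type":"object","properties":{"steps":{"type":"array"},"grip_force":{"type":"number"}},"required":["steps"]}

```bash
mkdir -p pics; ls; python3 - <<'E'
from rig import bot,capture,job
import cv2,numpy as np,pickle
s=bot.state();print(s)
for n in("side","top","wrist"):
    c=capture(n);pickle.dump(c,open(f"pics/{n}0.pkl","wb"));cv2.imwrite(f"pics/{n}0.png",c["img"][:,:,::-1])
    print(n,c["fovy"],c["cx"],c["cy"],np.round(-c["R"].T@c["t"],3),np.round(c["R"],2).tolist())
E
```

```text
pics
{'time_s': 0.0, 'qpos': array([-1.21096876e+00,  8.74628839e-02,  1.75144098e-01,  1.65980850e+00,
       -3.64591888e-05,  1.57081113e+00]), 'qd': array([-0.00056299,  0.00221036,  0.00040265, -0.00119106, -0.0016159 ,
        0.00027619]), 'tau': array([-8.91180862e-04, -5.20385993e+01,  4.64802468e+01,  1.64211768e-02,
        4.14009332e-05,  1.84738028e-06]), 'tcp_pos': array([ 0.19357161, -0.51456572,  0.23058664]), 'ee_rot': array([-3.08960680e+00, -5.61915523e-01,  4.30296889e-04]), 'contact_force': array([-0.20319232, -0.10712455,  0.68815161]), 'ft_torque': array([ 0.0062978 , -0.01993018,  0.03740585]), 'grasp_force': 0.0, 'finger_gap': 0.9993677338672662}
side 57.7458176070313 321.1151377035111 237.12222484061328 [0.235 0.371 0.721] [[-0.78, -0.62, 0.0], [-0.47, 0.59, -0.66], [0.41, -0.52, -0.75]]
top 56.74307561027737 316.14054260330823 234.44775880793708 [ 0.473 -0.046  0.975] [[-0.01, -1.0, 0.0], [-0.99, 0.01, -0.11], [0.11, -0.0, -0.99]]
wrist 65.70646984690485 320.36276738461555 241.71413571121573 [ 0.259 -0.491  0.373] [[0.35, -0.94, -0.0], [-0.9, -0.34, 0.27], [-0.26, -0.09, -0.96]]
```

View pics/top0.png

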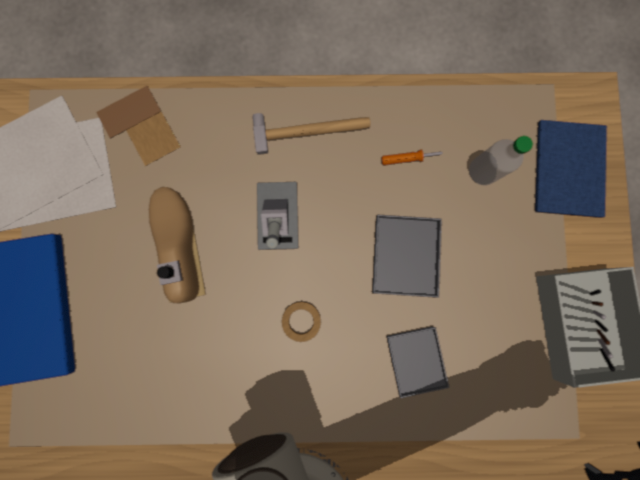

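View pics/side0.png

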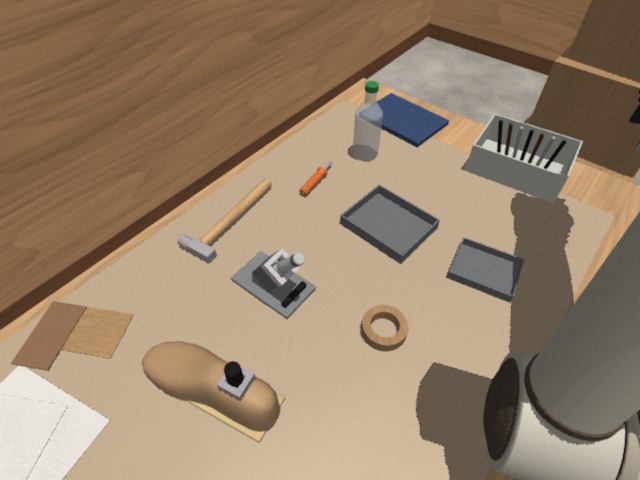

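Top view: the last is at (175,245) with the plug and thimble at (167,272). The dock is at (277,215) with the probe handle at (273,232). The tape is at (301,321), the hammer at (310,130) and the bottle at (505,155).

Look-alikes:
- **Trays:** (407,256) and (417,360). The first is visibly larger, so it fits.
- **Probe-shaped things:** the docked light one at (273,232) and the orange one at (403,157). The white docked one fits.

I'll confirm both in one enlarged crop.

```bash
cat > h.py <<'E'
import numpy as np,cv2,pickle
from scipy.spatial.transform import Rotation as Ro
def ray(c,u,v):
    f=240/np.tan(np.radians(c["fovy"]/2)); d=np.array([(u-c["cx"])/f,(v-c["cy"])/f,1.])
    if c.get("fish"):
        r=np.hypot(d[0],d[1]); d=np.array([d[0]/r*np.sin(r),d[1]/r*np.sin(r),np.cos(r)])
    return -c["R"].T@c["t"], c["R"].T@(d/np.linalg.norm(d))
def plane(c,u,v,z):
    o,d=ray(c,u,v); return o+d*(z-o[2])/d[2]
def proj(c,X):
    f=240/np.tan(np.radians(c["fovy"]/2)); p=c["R"]@np.asarray(X,float)+c["t"]
    if c.get("fish"):
        r=np.hypot(p[0],p[1]); th=np.arctan2(r,p[2]); return np.array([c["cx"]+f*th*p[0]/r,c["cy"]+f*th*p[1]/r])
    return np.array([c["cx"]+f*p[0]/p[2],c["cy"]+f*p[1]/p[2]])
def two(c1,p1,c2,p2):
    o1,d1=ray(c1,*p1);o2,d2=ray(c2,*p2)
    s=np.linalg.lstsq(np.c_[d1,-d2],o2-o1,rcond=None)[0]
    a=o1+s[0]*d1;b=o2+s[1]*d2; return (a+b)/2,np.linalg.norm(a-b)
def load(n):
    c=pickle.load(open(f"pics/{n}.pkl","rb")); c["fish"]=n.startswith("wrist"); return c
def snap(n,k):
    from rig import capture
    c=capture(n);pickle.dump(c,open(f"pics/{n}{k}.pkl","wb"));c["fish"]=n=="wrist";return c
def crop(c,x,y,w,h,s):
    return cv2.resize(c["img"][y:y+h,x:x+w,::-1],None,fx=s,fy=s,interpolation=cv2.INTER_CUBIC)
E
python3 - <<'E'
from h import *
t=load("top0");s=load("side0")
A=np.hstack([crop(t,245,170,80,60+30,5)[:300*2],crop(s,225,235,80,90,5)])[:300+150]
B=np.hstack([crop(t,140,250,50,50,3),crop(s,210,350,50,50,3),crop(t,375,125,80,50,3),][:3])
B=np.pad(B,((0,0),(0,max(0,800-B.shape[1])),(0,0)))[:, :800]
cv2.imwrite("pics/crop1.png",np.vstack([A,B]))
# trays: dark gray contours
for z,n in((.028,"big"),):
    g=t["img"].astype(int)
    m=((g.max(2)-g.min(2)<18)&(g.max(2)<110)).astype(np.uint8)
    m=cv2.morphologyEx(m,cv2.MORPH_CLOSE,np.ones((5,5)))
    for c in cv2.findContours(m,0,2)[0]:
        if cv2.contourArea(c)>800:
            r=cv2.minAreaRect(c);b=cv2.boxPoints(r)
            P=np.array([plane(t,*q,.028) for q in b]);print(np.round(r[0]),np.round(P.mean(0),3),np.round(np.linalg.norm(np.diff(P,axis=0),axis=1),3),np.round(np.degrees(np.arctan2(*(P[1]-P[0])[1::-1])),1))
E
```

```text
[280. 456.] [0.123 0.029 0.028] [0.274 0.091 0.271] -90.8
[418. 361.] [ 0.306 -0.258  0.028] [0.107 0.131 0.105] -78.7
[593. 326.] [ 0.376 -0.629  0.028] [0.212 0.236 0.207] -83.0
[407. 255.] [ 0.528 -0.243  0.028] [0.168 0.143 0.168] -4.4
[277. 215.] [0.618 0.034 0.028] [0.086 0.144 0.084] -89.5
[200.  47.] [1.    0.205 0.028] [0.137 0.089 0.137] -37.3
[602.  42.] [ 1.002 -0.698  0.028] [0.171 0.202 0.167] -90.6
[522.  35.] [ 1.022 -0.52   0.028] [0.132 0.184 0.129] -78.7
[223.  10.] [1.087 0.154 0.028] [0.059 0.325 0.059] -0.9
[60. 38.] [1.027 0.521 0.028] [0.211 0.178 0.207] -90.6
```

View pics/crop1.png

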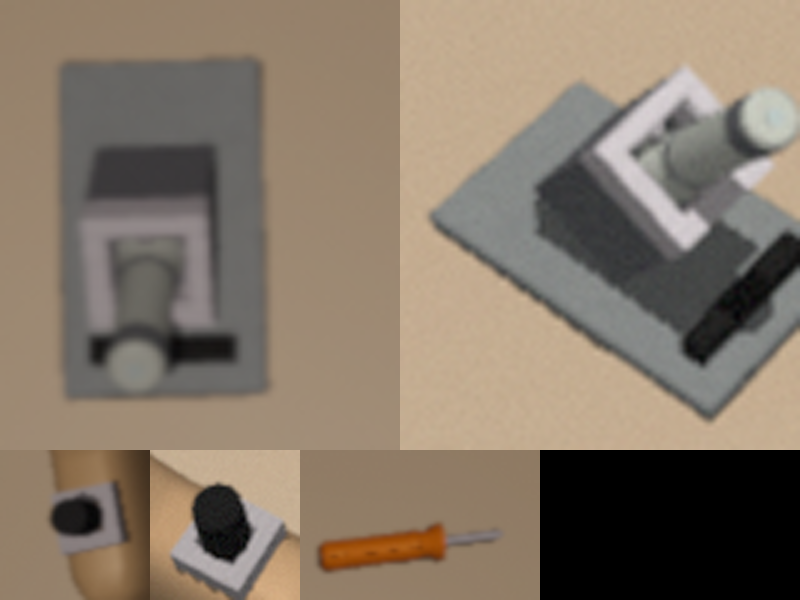

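```bash
python3 - <<'E'
from h import *
t=load("top0");s=load("side0")
def blk(c,x,y,w,h,th):
    g=c["img"][y:y+h,x:x+w].max(2); m=(g<th).astype(np.uint8)
    n,l,st,ce=cv2.connectedComponentsWithStats(m); i=1+st[1:,4].argmax()
    r=cv2.minAreaRect(np.argwhere(l==i)[:,::-1].astype(np.float32))
    return ce[i]+[x,y],np.array(r[0])+[x,y],r[1],st[i,4]
a=blk(t,150,255,30,30,60);b=blk(s,215,355,35,40,60);print(a,b)
X,e=two(t,a[1],s,b[1]);print("plug head mid",X,e)
E_,e=two(t,(272.4,242.6),s,(298.4,258.4));print("probe end",E_,e)
# thimble corners top (approx from crop), side
print("thimble side", [np.round(plane(s,210+(u-150)/3,350+(v-450)/3,.101),3) for u,v in((284,525),(240,577),(175,553))])
# dock plate corners z=.01
P=np.array([plane(t,245+u/5,170+v/5,.01) for u,v in((60,62),(258,60),(267,393),(67,396))]);print(np.round(P,3),P.mean(0))
Q=np.array([plane(s,225+(u-400)/5,235+v/5,.01) for u,v in((580,82),(432,215),(711,415))]);print(np.round(Q,3),(Q[1]+Q[0])/2)
# last axis: toe/heel in side: use tan mask in top
for n,c in(("tray",t),):
  for uv in((377,217),(440,219),(437,296),(373,293)): print(np.round(plane(c,*uv,.028),3))
E
```

```text
(array([165.4601227 , 271.75460123]), array([165.5, 271.5]), (11.0, 15.0), np.int32(163)) (array([233.33908046, 373.75862069]), array([233.5       , 373.99999809]), (24.99962043762207, 16.345903396606445), np.int32(348))
plug head mid [0.49701802 0.24150163 0.11691229] 0.0007079989481483565
probe end [0.54894293 0.03404595 0.13995723] 0.0023605720766397774
thimble side [array([0.479, 0.22 , 0.101]), array([0.477, 0.252, 0.101]), array([0.51 , 0.263, 0.101])]
[[ 0.694  0.079  0.01 ]
 [ 0.693 -0.008  0.01 ]
 [ 0.546 -0.011  0.01 ]
 [ 0.546  0.076  0.01 ]] [0.61959884 0.03420787 0.01      ]
[[ 0.694 -0.006  0.01 ]
 [ 0.693  0.081  0.01 ]
 [ 0.545  0.08   0.01 ]] [0.69347456 0.03785484 0.01      ]
[ 0.611 -0.181  0.028]
[ 0.605 -0.317  0.028]
[ 0.44  -0.304  0.028]
[ 0.448 -0.168  0.028]
```

The crop confirms the white probe in the dock with its end at about (0.549, 0.034, 0.140), and the larger tray, which measures 168 x 143 mm at (0.527, -0.243). The plug head is at (0.497, 0.2415) with its middle at z = 0.117, against an expected 0.118. I'll start moving.

Request:
servo_tool(steps=[[[85,0,0,0,0.12],[85,0,0,0,0.12],[85,0,0,0,0.12],[85,16.8,-42,0,0],[85,16.8,-42,0,0],[85,16.8,-42,0,0],[85,16.8,-42,0,0],[85,16.8,-42,0,0],[85,16.8,-42,0,0],[85,16.8,-42,0,0]]], grip_force=60)

```text
time_s: 1.15
tcp_pos: [0.3114, -0.2191, 0.2312]
ee_rot: [3.142, -0.001, 0.0]
contact_force: [1.0, -0.6, -1.1]
finger_gap: 0.998
grasp_force: 0.0
```

Request:
servo_tool(steps=[[[85,16.8,-42,0,0],[85,16.8,-42,0,0],[85,16.8,-42,0,0],[85,16.8,-42,0,0],[85,16.8,-42,0,0],[85,16.8,-42,0,0],[85,16.8,-42,0,0],[85,16.8,-42,0,0],[85,16.8,-42,0,0],[85,0,0,0,0]]])

```text
time_s: 2.15
tcp_pos: [0.4631, 0.0717, 0.2346]
ee_rot: [-3.069, -0.174, 0.009]
contact_force: [-0.2, 0.5, -0.6]
finger_gap: 0.995
grasp_force: 0.0
```

Request:
servo_tool(steps=[[[85,0,0,0,0],[85,0,0,0,0]]])

```text
time_s: 2.35
tcp_pos: [0.4615, 0.0698, 0.2353]
ee_rot: [-3.07, -0.169, 0.008]
contact_force: [-0.8, -0.3, 0.2]
finger_gap: 0.998
grasp_force: 0.0
```

```bash
python3 - <<'E'
from h import *
from rig import bot
s=bot.state();print(s["qpos"].round(3),s["qd"].round(3),s["tcp_pos"],Ro.from_rotvec(s["ee_rot"]).as_matrix().round(3))
c=snap("wrist",1);cv2.imwrite("pics/wrist1.png",c["img"][:,:,::-1])
print(proj(c,[.497,.2415,.135]))
E
```

```text
[ 0.109 -0.11  -0.012  1.67   0.067  3.141] [-0.005 -0.007 -0.     0.001  0.003 -0.001] [0.46148271 0.06975121 0.23532527] [[ 0.994  0.11  -0.009]
 [ 0.11  -0.992  0.066]
 [-0.001 -0.067 -0.998]]
[110.34159137 170.27437361]
```

View pics/wrist1.png

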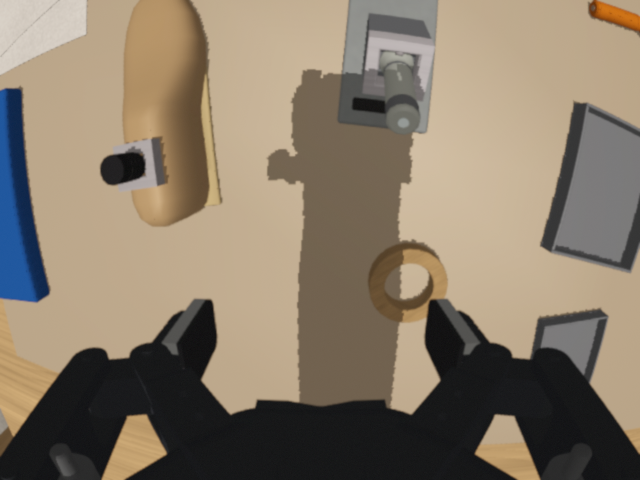

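The view shows the plug at (123,168) and the probe handle end at (403,123), both matching projection. Joint 6 hit its range limit, so I'll use the half-turned grasp by turning back about π.

Request:
servo_tool(steps=[[[85,0,0,0,-0.149],[85,0,0,0,-0.149],[85,0,0,0,-0.149],[85,0,0,0,-0.149],[85,0,0,0,-0.149],[85,0,0,0,-0.149],[85,0,0,0,-0.149],[85,0,0,0,-0.149],[85,0,0,0,-0.149],[85,0,0,0,-0.149]]])

```text
time_s: 3.4
tcp_pos: [0.4616, 0.0696, 0.2356]
ee_rot: [-2.146, -2.223, -0.066]
contact_force: [0.5, -0.0, 0.0]
finger_gap: 0.993
grasp_force: 0.0
```

Request:
servo_tool(steps=[[[85,0,0,0,-0.149],[85,0,0,0,-0.149],[85,0,0,0,-0.149],[85,0,0,0,-0.149],[85,0,0,0,-0.149],[85,0,0,0,-0.149],[85,0,0,0,-0.149],[85,0,0,0,-0.149],[85,0,0,0,-0.149],[85,0,0,0,-0.149]]])

```text
time_s: 4.4
tcp_pos: [0.4616, 0.0696, 0.2356]
ee_rot: [-0.071, -3.13, -0.104]
contact_force: [0.5, -0.3, 0.1]
finger_gap: 0.999
grasp_force: 0.0
```

```bash
cat >st.py <<'E'
from h import *
from rig import bot
import sys
s=bot.state();M=Ro.from_rotvec(s["ee_rot"]).as_matrix()
print(s["qpos"].round(3),s["tcp_pos"].round(4),"heading",np.arctan2(M[1,0],M[0,0]).round(4),"zaxis",M[:,2].round(4),"F",s["contact_force"].round(1),"gap",s["finger_gap"]*85.4,s["time_s"])
if len(sys.argv)>3: print("tool shift mm",(M.T@(np.array(sys.argv[1:4],float)-s["tcp_pos"])*1e3).round(1))
E
python3 st.py .497 .2415 .2
```

```text
[ 0.109 -0.11  -0.012  1.669  0.067  0.154] [0.4616 0.0696 0.2356] heading 3.0963 zaxis [-0.0077  0.0664 -0.9978] F [ 0.5 -0.3  0.1] gap 85.33572464307998 4.4
tool shift mm [-28.  170.6  46.7]
```

The IK left a 3.8° tool tilt toward +y. A turn about tool z keeps that axis fixed, so I can choose headings where the tilt lies in the pad plane. For the vertical plug and the upright probe that means a heading of about 1.686, with the fingers closing along world x.

Request:
servo_tool(steps=[[[60,-5.5,17,0,0],[60,-5.5,34,0,0],[60,-5.5,40,0,0],[60,-5.5,40,0,0],[60,-5.5,39,0,0],[60,0,0,0,0.141],[60,0,0,0,0.141],[60,0,0,0,0.141],[60,0,0,0,0.141],[60,0,0,0,0.141]]])

```text
time_s: 5.4
tcp_pos: [0.4979, 0.2375, 0.2465]
ee_rot: [-1.157, -2.885, -0.091]
contact_force: [0.4, 0.1, -0.5]
finger_gap: 0.704
grasp_force: 0.0
```

Request:
servo_tool(steps=[[[60,0,0,0,0.141],[60,0,0,0,0.141],[60,0,0,0,0.141],[60,0,0,0,0.141],[60,0,0,0,0.141],[60,0,0,0,0]]])

```text
time_s: 6.0
tcp_pos: [0.498, 0.2375, 0.2466]
ee_rot: [-2.065, -2.299, -0.068]
contact_force: [-0.1, -0.0, -0.7]
finger_gap: 0.699
grasp_force: 0.0
```

```bash
python3 st.py .497 .2415 .105
```

```text
[0.412 0.076 0.193 1.668 0.064 1.876] [0.498  0.2375 0.2466] heading 1.6778 zaxis [-0.0078  0.0665 -0.9978] F [-0.1 -0.  -0.7] gap 59.72622403103852 6.0
tool shift mm [ -5.4  -0.4 141.5]
```

Request:
servo_tool(steps=[[[60,-2,0,30,0],[60,-2,0,40,0],[60,0,0,35,0],[60,0,0,25,0],[60,0,0,10,0],[0,0,0,0,0],[0,0,0,0,0],[0,0,0,0,0],[0,0,0,0,0],[0,0,0,0,0]]], grip_force=60)

```text
time_s: 7.0
tcp_pos: [0.4981, 0.2439, 0.1084]
ee_rot: [-2.062, -2.303, -0.072]
contact_force: [-2.4, -0.8, 6.5]
finger_gap: 0.261
grasp_force: 58.9
```

```bash
python3 st.py .497 .2415 .205
```

```text
[ 0.422  0.063 -0.088  1.397  0.064  1.883] [0.4981 0.2439 0.1084] heading 1.6814 zaxis [-0.0057  0.0677 -0.9977] F [-2.4 -0.8  6.5] gap 22.306720258702537 7.0
tool shift mm [  4.3  -1.2 -96.6]
```

Request:
servo_tool(steps=[[[0,0.3,0,-4,0],[0,0.5,0,-8,0],[0,0.8,0,-12,0],[0,1.5,0,-20,0],[0,2,0,-30,0],[0,1.5,0,-26,0],[0,0,0,0,0]]])

```text
time_s: 7.7
tcp_pos: [0.4992, 0.2442, 0.2124]
ee_rot: [-2.063, -2.305, -0.08]
contact_force: [0.3, 0.1, -0.4]
finger_gap: 0.259
grasp_force: 61.4
```

```bash
python3 st.py .527 -.2425 .205; python3 - <<'E'
from h import *
t=snap("top",2);s=snap("side",2);w=snap("wrist",2)
cv2.imwrite("pics/p2.png",np.hstack([crop(s,150,290,150,150,2.6),crop(w,170,130,300,300,1.3)]))
E
```

```text
[0.422 0.064 0.114 1.592 0.064 1.883] [0.4992 0.2442 0.2124] heading 1.6814 zaxis [-7.000e-04  6.990e-02 -9.976e-01] F [ 0.3  0.1 -0.4] gap 22.11662675195003 7.7
tool shift mm [-486.1  -25.9  -26.7]
```

View pics/p2.png

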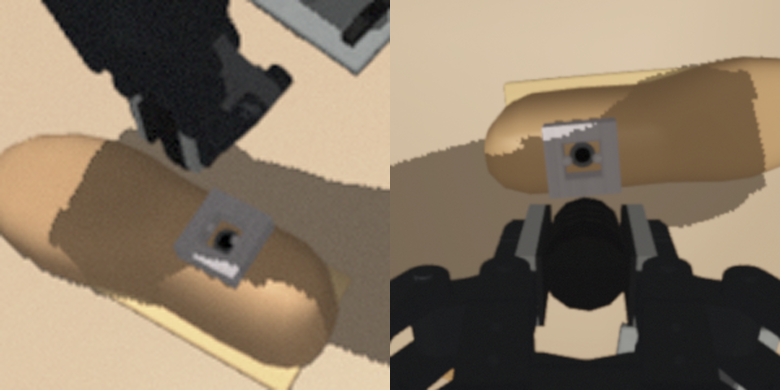

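The plug is out and held. The empty opening is visible at side px (236,382) and wrist px (318,248). Next, carry the plug to the tray.

Request:
servo_tool(steps=[[[0,-30,-1.6,-1.6,0],[0,-44,-2.4,-2.4,0],[0,-44,-2.4,-2.4,0],[0,-44,-2.4,-2.4,0],[0,-44,-2.4,-2.4,0],[0,-44,-2.4,-2.4,0],[0,-44,-2.4,-2.4,0],[0,-44,-2.4,-2.4,0],[0,-44,-2.4,-2.4,0],[0,-44,-2.4,-2.4,0]]])

```text
time_s: 8.85
tcp_pos: [0.5208, -0.1848, 0.2003]
ee_rot: [-2.061, -2.301, -0.068]
contact_force: [0.6, 0.9, -0.4]
finger_gap: 0.258
grasp_force: 61.4
```

Request:
servo_tool(steps=[[[0,-40,-2.4,-2.4,0],[0,-15,-0.4,-1,0],[0,0,0,0,0]]])

```text
time_s: 9.15
tcp_pos: [0.5241, -0.2398, 0.1995]
ee_rot: [-2.064, -2.298, -0.067]
contact_force: [0.2, 0.2, -0.7]
finger_gap: 0.261
grasp_force: 61.4
```

```bash
python3 st.py .527 -.2425 .031; python3 - <<'E'
from h import *
for n,uv in(("side2",(236.2,381.9)),("wrist2",(317.7,248.5))):
  c=load(n)
  print(n,plane(c,*uv,.085))
# pocket opening/hole by mask
for n,(x,y,w,h) in(("side2",(225,370,24,24)),("wrist2",(300,230,36,36))):
  c=load(n);g=c["img"][y:y+h,x:x+w].max(2);m=(g<55).astype(np.uint8)
  k,l,st,ce=cv2.connectedComponentsWithStats(m);i=1+st[1:,4].argmax();print(ce[i]+[x,y],st[i],plane(c,*(ce[i]+[x,y]),.085).round(4))
  # thimble outline: neutral grey vs tan
  X=c["img"][y-30:y+60,x-40:x+70].astype(int);m=((X[:,:,0]-X[:,:,2])<22).astype(np.uint8)
  k,l,st,ce=cv2.connectedComponentsWithStats(m)
E
```

```text
[-0.457  0.181  0.217  1.646  0.056  1.006] [ 0.5241 -0.2398  0.1995] heading 1.6781 zaxis [-0.0099  0.0673 -0.9977] F [ 0.2  0.2 -0.7] gap 22.256796191572334 9.15
tool shift mm [-14.5   3.  167.9]
side2 [0.49904652 0.24097252 0.085     ]
wrist2 [0.49703985 0.24073843 0.085     ]
[235.85365854 382.24390244] [ 8  9  7  8 41] [0.4991 0.2417 0.085 ]
[317.49418605 248.61627907] [ 11  12  14  15 172] [0.4969 0.2406 0.085 ]
```

Request:
servo_tool(steps=[[[0,-5,1,40,0],[0,-4,1,45,0],[0,-3,1,40,0],[0,-2,0,28,0],[0,-1,0,14,0],[0,0,0,0,0],[40,0,0,0,0],[40,0,0,0,0],[40,0,0,0,0]]])

```text
time_s: 10.05
tcp_pos: [0.5287, -0.2419, 0.0349]
ee_rot: [-2.063, -2.304, -0.069]
contact_force: [0.5, -0.2, -0.6]
finger_gap: 0.471
grasp_force: 0.0
```

Request:
servo_tool(steps=[[[40,1,0,-15,0],[45,2,0,-40,0],[50,3,0,-45,0],[60,3,0,-45,0],[60,3,0,-35,0],[60,0,0,0,-0.14],[60,0,0,0,-0.14],[60,0,0,0,-0.14],[60,0,0,0,-0.14],[60,0,0,0,-0.14]]])

```text
time_s: 11.05
tcp_pos: [0.528, -0.2417, 0.2154]
ee_rot: [-1.146, -2.891, -0.091]
contact_force: [0.3, 0.1, 0.7]
finger_gap: 0.702
grasp_force: 0.0
```

```bash
python3 st.py; python3 - <<'E'
from h import *
t=snap("top",3);s=snap("side",3);w=snap("wrist",3)
for n,c,(x,y,wd,h) in(("t",t,(375,215,65,80)),("s",s,(340,185,100,75))):
  g=c["img"][y:y+h,x:x+wd].max(2);print(n,g.min(),np.percentile(g,5))
cv2.imwrite("pics/p3.png",np.hstack([crop(s,320,170,130,110,3),crop(t,360,200,110,110,3)]))
E
```

```text
[-0.457  0.193  0.261  1.675  0.056  0.297] [ 0.528  -0.2417  0.2154] heading 2.3876 zaxis [-0.0068  0.0658 -0.9978] F [0.3 0.1 0.7] gap 59.9808543217156 11.05
t 11 15.0
s 6 59.0
```

View pics/p3.png

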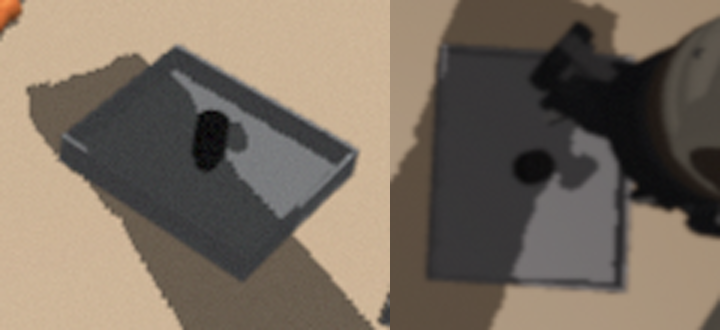

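The plug stands in the large tray at crop px (533,166) in the top view. Next is the probe axis.

```bash
python3 - <<'E'
from h import *
t=load("top0");s=load("side0");w=load("wrist1");w2=load("wrist2")
E_=np.array([.549,.034,.140])
print(proj(w,E_),proj(t,E_),proj(s,E_))
print("end w/s",two(w,(403,123),s,(298.4,258.4)),"w/t",two(w,(403,123),t,(272.4,242.6)))
print("handle base top",plane(t,275,223,.085),plane(w,393,60,.085))
# side view handle base collar-ish (675,165) crop
print(two(t,(275,223),s,(225+(668-400)/5,235+163/5)))
# dock plate from wrist1 (z=.01): near corners (338,122),(428,132), far (347,0),(437,0)
for uv in((338,122),(428,132),(348,5),(437,5)):print(plane(w,*uv,.01).round(4))
E
python3 st.py
```

```text
[401.96261947 119.35751737] [272.06711395 242.05175398] [299.07900192 258.45094839]
end w/s (array([0.54774196, 0.03461827, 0.14219429]), np.float64(0.003301038823619663)) w/t (array([0.54722663, 0.0332579 , 0.14187408]), np.float64(0.0011234330270179765))
handle base top [0.59254417 0.03327019 0.085     ] [0.5991784  0.03838993 0.085     ]
(array([0.59620503, 0.03581642, 0.07649114]), np.float64(0.006103678208749754))
[0.5471 0.0772 0.01  ]
[ 0.5498 -0.012   0.01  ]
[0.669  0.0804 0.01  ]
[ 0.6842 -0.0081  0.01  ]
[-0.457  0.193  0.261  1.674  0.056  0.306] [ 0.528  -0.2417  0.2149] heading 2.3789 zaxis [-0.007   0.0659 -0.9978] F [0.6 0.4 0.1] gap 60.07099561954266 11.2
```

Request:
servo_tool(steps=[[[60,0,0,0,-0.139],[60,0,0,0,-0.139],[60,0,0,0,-0.139],[60,0,0,0,-0.139],[60,0,0,0,-0.138],[60,-2,30,0,0],[60,-3,45,3,0],[60,-3,45,3,0],[60,-3,45,3,0],[60,-2,45,3,0]]])

```text
time_s: 12.2
tcp_pos: [0.5549, -0.031, 0.2161]
ee_rot: [-0.112, -3.128, -0.104]
contact_force: [1.3, -0.3, 0.6]
finger_gap: 0.704
grasp_force: 0.0
```

Request:
servo_tool(steps=[[[60,0,40,3,0],[60,0,29,3,0],[60,0,0,0,0]]])

```text
time_s: 12.5
tcp_pos: [0.5594, 0.0396, 0.2145]
ee_rot: [-0.105, -3.128, -0.105]
contact_force: [-0.2, -0.2, 0.3]
finger_gap: 0.703
grasp_force: 0.0
```

```bash
python3 st.py .5605 .0356 .104
```

```text
[0.036 0.112 0.169 1.633 0.067 0.104] [0.5594 0.0396 0.2145] heading 3.0747 zaxis [-0.0079  0.0672 -0.9977] F [-0.2 -0.2  0.3] gap 60.012057595219105 12.5
tool shift mm [ -2.7 -11.3 109.9]
```

Request:
servo_tool(steps=[[[60,-1,-4,30,0],[60,-1,-4,35,0],[60,-1,-3,25,0],[60,0,0,14,0],[60,0,0,6,0],[60,0,0,0,0],[0,0,0,0,0],[0,0,0,0,0],[0,0,0,0,0],[0,0,0,0,0]]], grip_force=60)

```text
time_s: 13.5
tcp_pos: [0.5613, 0.0329, 0.1045]
ee_rot: [-0.104, -3.129, -0.105]
contact_force: [-1.6, 1.8, 6.2]
finger_gap: 0.242
grasp_force: 58.4
```

```bash
python3 st.py; python3 - <<'E'
from h import *
from rig import bot
M=Ro.from_rotvec(bot.state()["ee_rot"]).as_matrix();p=np.array([-.5735,-.014,.819]);print("pull 100mm tool",(M.T@p*100).round(1), M.T@[0,0,100])
E
```

```text
[ 0.024  0.11  -0.045  1.421  0.067  0.091] [0.5613 0.0329 0.1045] heading 3.0756 zaxis [-0.0066  0.0671 -0.9977] F [-1.6  1.8  6.2] gap 20.64365781620597 13.5
pull 100mm tool [ 58.    0.2 -81.4] [  1.10292297   6.65479477 -99.77222693]
```

Request:
servo_tool(steps=[[[0,2.3,0,-3.3,0],[0,4.6,0,-6.5,0],[0,8.7,0,-12.2,0],[0,11.6,0,-16.3,0],[0,14.5,0,-20.4,0],[0,14.5,0,-20.4,0],[0,2,0.7,-15,0],[0,0,0,0,0]]])

```text
time_s: 14.3
tcp_pos: [0.5044, 0.0308, 0.2003]
ee_rot: [-0.104, -3.131, -0.104]
contact_force: [0.1, 0.1, -1.1]
finger_gap: 0.242
grasp_force: 62.2
```

```bash
python3 st.py; python3 - <<'E'
from h import *
s=snap("side",4);w=snap("wrist",4)
cv2.imwrite("pics/p4.png",np.hstack([crop(s,200,160,180,180,2.2),crop(w,170,100,300,300,1.32)]))
E
```

```text
[ 0.024 -0.027 -0.002  1.599  0.067  0.09 ] [0.5044 0.0308 0.2003] heading 3.0752 zaxis [-0.0046  0.0664 -0.9978] F [ 0.1  0.1 -1.1] gap 20.70654310038031 14.3
```

View pics/p4.png

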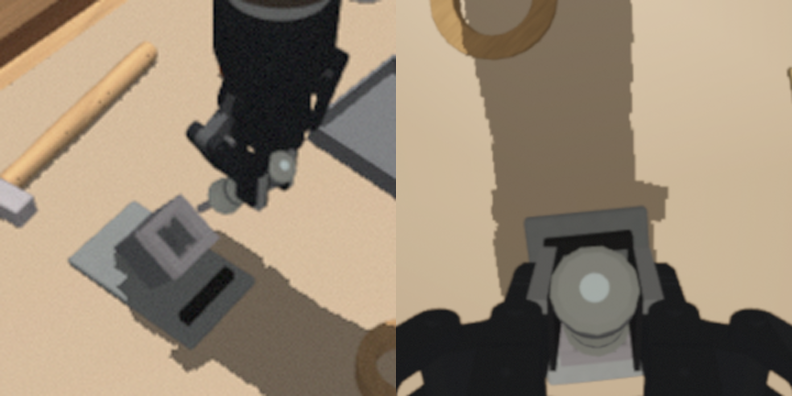

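The probe is out, held and leaning toward the robot. I'll turn it so the lean points toward +y, then go over the thimble. Next I lower the tip slightly into the pocket and use the -y pocket wall to pivot it upright in the grip.

Request:
servo_tool(steps=[[[0,0,0,-4,0.1434],[0,0,0,-4,0.1434],[0,0,0,-4,0.1434],[0,0,0,-4,0.1434],[0,0,0,-4,0.1434],[0,0,0,-4,0.1434],[0,0,0,-4,0.1434],[0,0,0,-4,0.1434],[0,0,0,-2,0.1434],[0,0,0,0,0.1434]]])

```text
time_s: 15.4
tcp_pos: [0.5041, 0.0286, 0.2305]
ee_rot: [-2.112, -2.252, -0.064]
contact_force: [1.0, 0.3, -0.8]
finger_gap: 0.24
grasp_force: 62.2
```

```bash
python3 st.py .4942 .2988 .225
```

```text
[ 0.019 -0.013  0.07   1.663  0.067  1.525] [0.5041 0.0286 0.2305] heading 1.6347 zaxis [-0.0103  0.0664 -0.9977] F [ 1.   0.3 -0.8] gap 20.48959657421024 15.4
tool shift mm [269.3   7.5  23.5]
```

Request:
servo_tool(steps=[[[0,20,0.6,1.5,0],[0,40,1.1,3.5,0],[0,43,1.2,4,0],[0,43,1.2,4,0],[0,43,1.2,4,0],[0,40,1.2,3.5,0],[0,28,1,3,0],[0,12,0,0,0],[0,0,0,0,0],[0,0,0,0,0]]])

```text
time_s: 16.4
tcp_pos: [0.4925, 0.2978, 0.2257]
ee_rot: [-2.107, -2.26, -0.064]
contact_force: [-0.0, -0.3, -0.1]
finger_gap: 0.244
grasp_force: 62.1
```

```bash
python3 st.py; python3 - <<'E'
from h import *
t=snap("top",5);s=snap("side",5);w=snap("wrist",5)
from rig import bot
st=bot.state();M=Ro.from_rotvec(st["ee_rot"]).as_matrix();G=st["tcp_pos"]-.019*M[:,2];p=M@[.58,.002,-.814]
T=G-.113*p;print("tip pred",T,"p",p)
for c,n,o in((s,"s",(140,290)),(w,"w",(170,100))):print(n,proj(c,T),proj(c,G),proj(c,[.4985,.241,.101]))
print(proj(t,T))
cv2.imwrite("pics/p5.png",np.hstack([crop(s,150,280,160,160,2.5),crop(t,110,200,110,110,400/110)]))
E
```

```text
[0.513 0.121 0.201 1.626 0.062 2.015] [0.4925 0.2978 0.2257] heading 1.6406 zaxis [-0.0093  0.0656 -0.9978] F [-0.  -0.3 -0.1] gap 20.854590201145726 16.4
tip pred [0.49637621 0.23690786 0.14931479] p [-0.03105761  0.52343142  0.8509142 ]
s [233.02369254 362.04562124] [185.41051415 364.7193799 ] [234.88692713 377.71735096]
w [319.70929552 346.92070726] [319.2832513  329.18112945] [323.12977039 313.80152358]
[162.00043831 271.26052354]
```

View pics/p5.png

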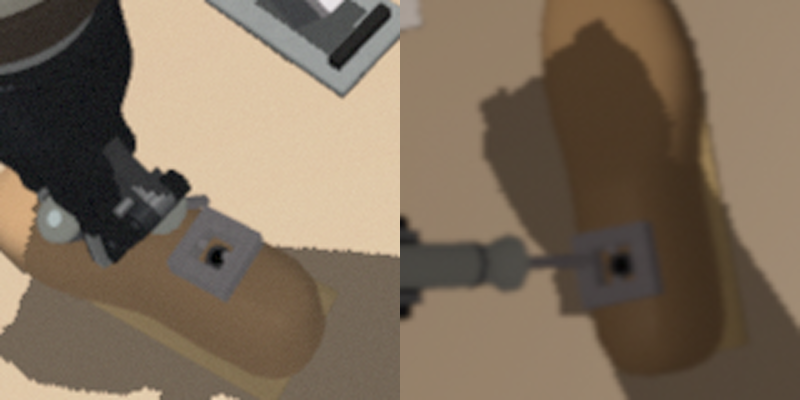

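Side shows the pin tip at crop (207,200) → px (232.8,360). The top view shows it at crop (598,259) → px (164.5,271.2). Both are within 3 px of prediction.

```bash
python3 - <<'E'
from h import *
t=load("top5");s=load("side5")
print("tip",two(t,(164.5,271.2),s,(232.8,360)))
print("collar c", two(t,(110+105/3.636,200+263/3.636),s,(150+172/2.5,280+215/2.5)))
# hole
print("hole top", plane(t,110+221/3.636,200+265/3.636,.085))
print("hole side", plane(s,150+217/2.5,280+257/2.5,.085))
print("hole both",two(t,(110+221/3.636,200+265/3.636),s,(150+217/2.5,280+257/2.5)))
# thimble corners from top crop
C=np.array([plane(t,110+u/3.636,200+v/3.636,.101) for u,v in((172,233),(252,221),(261,295),(181,308))]);print(C.round(4),C.mean(0))
E
```

```text
tip (array([0.49781502, 0.23379734, 0.14822321]), np.float64(0.00345088465119914))
collar c (array([0.49175229, 0.26262699, 0.18757645]), np.float64(0.005575809555443697))
hole top [0.49472934 0.24136223 0.085     ]
hole side [0.49733808 0.2413858  0.085     ]
hole both (array([0.49549304, 0.2412944 , 0.08728445]), np.float64(0.0020671311137835757))
[[0.5119 0.263  0.101 ]
 [0.5178 0.22   0.101 ]
 [0.478  0.2144 0.101 ]
 [0.4716 0.2572 0.101 ]] [0.49482725 0.23862541 0.101     ]
```

Request:
servo_tool(steps=[[[0,0,0,15,0],[0,0,0,20,0],[0,0,0,10,0],[0,0,0,5,0],[0,0,0,3,0],[0,0,0,3,0],[0,0,0,0,0]]], grip_force=30)

```text
time_s: 17.25
tcp_pos: [0.492, 0.3022, 0.1708]
ee_rot: [-2.107, -2.26, -0.067]
contact_force: [0.3, -1.0, -0.2]
finger_gap: 0.243
grasp_force: 62.1
```

```bash
python3 st.py; python3 - <<'E'
from h import *
t=snap("top",6);s=snap("side",6)
cv2.imwrite("pics/p6.png",np.hstack([crop(s,180,320,100,100,4),crop(t,130,225,80,80,5)]))
E
```

```text
[0.52  0.11  0.083 1.517 0.062 2.022] [0.492  0.3022 0.1708] heading 1.6408 zaxis [-0.008   0.0667 -0.9977] F [ 0.3 -1.  -0.2] gap 20.76263362898835 17.25
```

View pics/p6.png

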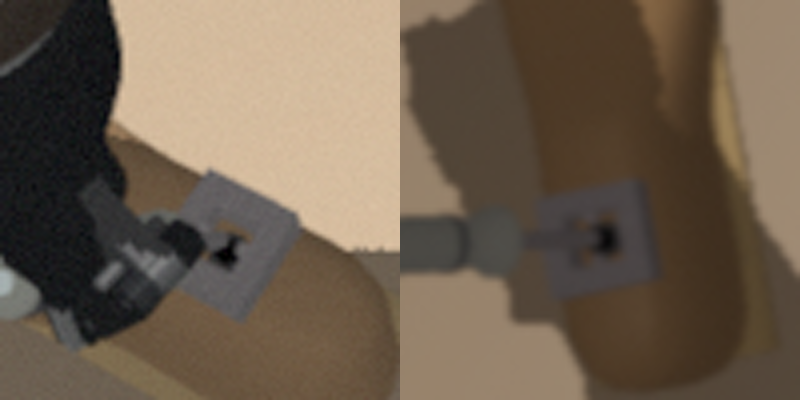

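The pin tip is inside the pocket at top crop (590,237), with the bore at (607,238). Now I'll pivot it upright against the -y wall.

Request:
servo_tool(steps=[[[0,-3.5,0,-0.3,0],[0,-3.5,0,-0.2,0],[0,-4.9,0,-3.1,0],[0,-4.9,0,-2.9,0],[0,-4.9,0,-2.7,0],[0,-4.9,0,-2.5,0],[0,0,0,0,0]]], grip_force=30)

```text
time_s: 18.05
tcp_pos: [0.4939, 0.2753, 0.1813]
ee_rot: [-2.106, -2.259, -0.07]
contact_force: [-0.5, 5.2, 0.1]
finger_gap: 0.236
grasp_force: 64.9
```

```bash
python3 st.py; python3 - <<'E'
from h import *
t=snap("top",7);s=snap("side",7)
cv2.imwrite("pics/p7.png",np.hstack([crop(s,180,300,100,100,4),crop(t,130,225,80,80,5)]))
E
```

```text
[0.476 0.085 0.075 1.537 0.065 1.977] [0.4939 0.2753 0.1813] heading 1.6408 zaxis [-0.008   0.069  -0.9976] F [-0.5  5.2  0.1] gap 20.18040100954087 18.05
```

View pics/p7.png

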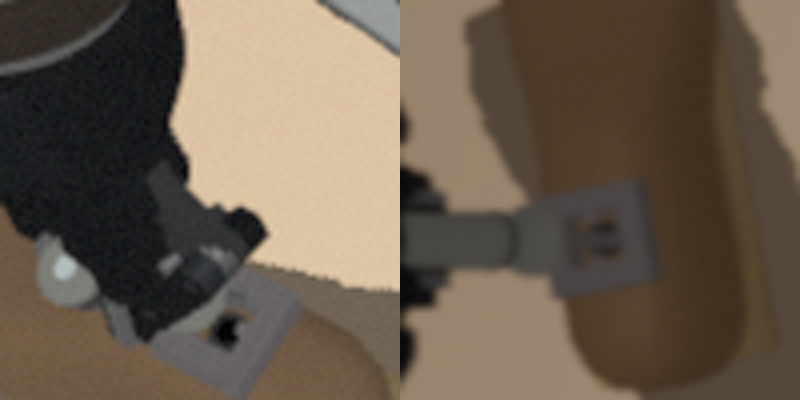

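That was the tenth and last picture, so from here I use numbers only. The 5 N side force shows the pin bearing on the wall and pivoting. I'll continue the arc.

Request:
servo_tool(steps=[[[0,-4.7,0,-1.9,0],[0,-4.7,0,-1.7,0],[0,-4.6,0,-1.5,0],[0,-4.6,0,-1.3,0],[0,-4,0,-0.8,0],[0,-4,0,-0.7,0],[0,-4,0,-0.6,0],[0,0,0,0,0]]])

```text
time_s: 18.95
tcp_pos: [0.4961, 0.2447, 0.1884]
ee_rot: [-2.105, -2.259, -0.071]
contact_force: [-2.5, 6.9, 4.5]
finger_gap: 0.241
grasp_force: 65.6
```

```bash
python3 st.py
```

```text
[0.424 0.059 0.061 1.551 0.067 1.925] [0.4961 0.2447 0.1884] heading 1.6412 zaxis [-0.0071  0.0697 -0.9975] F [-2.5  6.9  4.5] gap 20.61871840334007 18.95
```

Request:
servo_tool(steps=[[[0,-3,0,-0.7,0],[0,-3,0,-0.5,0],[0,-2.5,0,-0.3,0],[0,0,0,0,0]]])

```text
time_s: 19.35
tcp_pos: [0.4967, 0.2361, 0.1891]
ee_rot: [-2.105, -2.259, -0.071]
contact_force: [-2.3, 6.8, 3.1]
finger_gap: 0.241
grasp_force: 65.3
```

```bash
python3 st.py; python3 - <<'E'
from h import *
t=snap("top",8);s=snap("side",8);w=snap("wrist",8)
for n,c,z in(("side",s,0),("wrist",w,0)):
  for nm,X in(("end",[.4967,.235,.229]),("collar",[.4967,.235,.14]),("bore",[.4975,.241,.101])):print(n,nm,proj(c,X).round(1))
# bright pale blob of handle end in wrist
g=w["img"].astype(int);m=((g.max(2)-g.min(2)<25)&(g.min(2)>110)).astype(np.uint8)
k,l,st,ce=cv2.connectedComponentsWithStats(m)
for i in range(1,k):
  if st[i,4]>150:print(st[i],ce[i].round(1))
E
```

```text
[0.409 0.052 0.056 1.554 0.067 1.91 ] [0.4967 0.2361 0.1891] heading 1.6412 zaxis [-0.0074  0.0695 -0.9976] F [-2.3  6.8  3.1] gap 20.584921727083604 19.35
side end [224.5 332.8]
side collar [234.8 363.8]
side bore [235.4 378.1]
wrist end [318.5 355.9]
wrist collar [319.8 276. ]
wrist bore [322.  249.5]
[  473     0   167    89 12865] [558.4  40.1]
[287 216  56  26 768] [309.7 227.2]
[ 292  321   58   53 2345] [320.6 346.5]
[542 370  52  28 704] [570.4 383.9]
[452 384  18  19 185] [460.9 392. ]
```

```bash
python3 - <<'E'
from h import *
w=load("wrist8");s=load("side8");t=load("top8")
for z in(.227,.229,.231):print(plane(w,320.6,346.5,z).round(4))
def blobs(c,x,y,wd,h,lo):
  g=c["img"][y:y+h,x:x+wd].astype(int);m=((g.max(2)-g.min(2)<22)&(g.min(2)>lo)).astype(np.uint8)
  k,l,st,ce=cv2.connectedComponentsWithStats(m)
  for i in range(1,k):
    if st[i,4]>12:print(st[i]+[x,y,0,0,0],(ce[i]+[x,y]).round(1),g[l==i].mean(0).round())
print("side");blobs(s,195,310,70,90,95)
print("top");blobs(t,140,240,50,60,60)
E
```

```text
[0.4972 0.2375 0.227 ]
[0.4971 0.2386 0.229 ]
[0.4971 0.2396 0.231 ]
side
[210 331  15  14 125] [216.9 338. ] [120. 122. 117.]
[217 349  37  51 808] [234.  375.7] [124. 121. 120.]
top
[158 261  22  24 292] [170.1 273. ] [81. 75. 73.]
[156 267   8   9  53] [159.3 271.3] [68. 66. 62.]
```

```bash
python3 - <<'E'
from h import *
w=load("wrist8");s=load("side8")
print(plane(s,216.9,338,.229),two(w,(320.6,346.5),s,(216.9,338)))
g=s["img"][320:400,195:265]
# sample: print a coarse gray map to see silhouettes
for r in range(0,80,3):print(320+r,' '.join('%3d'%v for v in g[r,::3].mean(1)))
E
```

```text
[0.49876801 0.24590609 0.229     ] (array([0.49569172, 0.24587188, 0.23789962]), np.float64(0.005104337545172339))
320  38  30  30  26  27  27  29  24  27  23  30  24  26  29  26  27  47  53  54  94 196 196 196 197
323 193 139 177  26  22  23  29  24  26  27  27  26  31  21  28  29  43  51  48  50  52 131  21  61
326 194 196 193  26  25  25  27  28  20  24  29  27  28  30  25  25  41  52  53  52  54  49  27  22
329 194 195 194 163  23  26  25  55  29  18  24  26  26  22  23  27  29  52  50  52  47  53  51  30
332 195 194 195 194 159  58  93 121  27  26  28  21  31  21  32  19  24  49  53  41  51  49  52  47
335 196 195 196 194 195 100 120 123 131  19  25  24  30  25  27  26  47  56  37  30  28  49  51 180
338 194 193 130 100 103  82 120 121 120 116  25  26  18  28  26  30  40  27  23  55  45  37 174 196
341 196 194  99 101 104 100  96 126 125 128  50  29  24  28  21  28  26  27  28  40  39 161 195 195
344 141 146 100  98 102  96  96  71 102  88  53  33  29  25  27  27  29  30  25  28 146 196 197 195
347  82  79  80  96 101 101  97  55  73  68  60  87  35  31  27  29  24  29  34 171 1
[... 1014 characters left out ...]

380  92  90  94  95  94  92  93  95  98 102  98  91  93  51  17  78 100 101 101  92  85  79  80  98
383  93  92  94  95  95  96  92  93 101 101 103  93  83  16   1 106  99 102  93  88  86  84  83  79
386  93  95  92  94  96  96  94  93 135 148 185 199 182 111  49 102 100  99  92  90  92  89  88  84
389  92  94  94  93  95  93  97  95  97 103 161 197 199 201 201 198 108  91  90  93  91  89  92  88
392  91  97  95  92  87  97 129 139 146 156  98 100 183 195 197 200  98  90  86  91  86  90  92  92
395 100  99 100 105 104 109 117 124 134 141 147 146  99 104 179 159 100 175 142  91  92 113 108  89
398  94  91  94  94  96 100 104 111 118 126 137 141 153 146 102 103 179 183 192 175 142 184 181 180
```

```bash
python3 - <<'E'
from h import *
s=load("side8")
print(plane(s,233,366,.142))
g=s["img"][355:378,219:249].mean(2).astype(int)
for r in range(23):print(355+r,' '.join('%3d'%v for v in g[r]))
E
```

```text
[0.49546644 0.2393274  0.142     ]
355  99 102 110 113 115 116 117 117  97  71  94  96  94  93  74  30  25  23  22  23  38  75 100 101 101 102 102  99 100 103
356  99  99 108 114 114 117 115 117 100  78  91  95  94  92  78  43  25  26  28  30  63  94  99 100 102 101  99 100 102 102
357  90  94 101 108 112 117 117 114 106  87  89  94  95  90  85  66  42  34  35  56  79 103 103 102  99 102 103 101 100 100
358  77  85  93 104 115 117 114 119 117 116 109 102  93  93  94  88  81  72  69  77  86 106 102 101 101 102 100  99  98  99
359  77  78  79  89 102 115 114 115 117 117 115 111 104  95  93 100 107 104  88  78  92 104 103 105 102  99 100  98 100 103
360  80  78  78  75  89 111 112 117 117 117 119 117 113 105 105 110 111 101  81  87 103 108 109 107 102 100 100  99 104 103
361  78  75  80  78  83  92 111 118 117 117 118 114 115 115 115 112  98  88  84 101 111 108 109 109 104 103 100 102 100 103
362  89  85  81  81  81  88  95 105 113 114 117 115 112 117 112  99  86  88 100 112 113 109 112 110 107 100 101  99 103  99
363  85  85  83  80  89  98  93  90  94 104 109 106 102 103  97  88  86 1
[... 1086 characters left out ...]
 105 110 116 115 112 114 114 107 100  96  94  91  94 101 103 105 103 100 104 105
373  91  89  92  89  88  94 102 103 102 104 102 102 103  99  99  96 101  98 100  98  95  92  93 101 103 103 101 102 103 105
374  91  90  92  92  95  99 103 100 101 102 100  99  97  90  92  92  94  97  96  97  95  91  92  97 103 101 102 103 102 101
375  88  92  95  96 101 100 102 105 103  97 102 101  96  94  94  93  91  92  93  96  97  95  97  96  99  99  99 101 104 104
376  90  92  94  98 100 102 101 102 101  99  98 106 104  99  91  93  91  88  91  93  96  97  99  99  99 100 100 105 104 101
377  93  93  95 102 102  99 105 103 100 101 101 108 109 102  95  92  87  82  84  89  90  91  96  99 101  99 102 103 100 102
```

Request:
servo_tool(steps=[[[0,-3,0,-0.2,0],[0,-3,0,-0.2,0],[0,-2,0,-0.1,0],[0,0,0,0,0]]])

```text
time_s: 19.9
tcp_pos: [0.4973, 0.2281, 0.189]
ee_rot: [-2.105, -2.259, -0.071]
contact_force: [-1.7, 5.5, 4.1]
finger_gap: 0.238
grasp_force: 65.3
```

```bash
cat > lean.py <<'E'
from h import *
from rig import bot
import sys
s=snap("side",sys.argv[1]);w=snap("wrist",sys.argv[1])
def blob(c,x,y,wd,h,lo):
  g=c["img"][y:y+h,x:x+wd].astype(int);m=((g.max(2)-g.min(2)<22)&(g.min(2)>lo)).astype(np.uint8)
  k,l,st,ce=cv2.connectedComponentsWithStats(m);i=1+st[1:,4].argmax();return ce[i]+[x,y],st[i]
e,st=blob(s,195,315,50,33,105);ew,sw=blob(w,270,290,100,110,110)
print("side end",e,st,"wrist end",ew,sw)
z=float(sys.argv[2]);print("end side",plane(s,*e,z).round(4),"wrist",plane(w,*ew,z).round(4))
g=cv2.GaussianBlur(s["img"],(3,3),0)[355:385,219:252].mean(2)
m=(g>111).astype(np.uint8);k,l,st,ce=cv2.connectedComponentsWithStats(m)
i=1+st[1:,4].argmax();print("collar",st[i]+[219,355,0,0,0],ce[i]+[219,355],plane(s,*(ce[i]+[219,355]),z-.087).round(4))
E
python3 st.py; python3 lean.py 9 .229
```

```text
[0.395 0.046 0.05  1.554 0.067 1.896] [0.4973 0.2281 0.189 ] heading 1.6412 zaxis [-0.0073  0.0694 -0.9976] F [-1.7  5.5  4.1] gap 20.349630084801642 19.9
side end [222.29069767 332.48837209] [23 10 11 13 86] wrist end [320.47486034 348.17996808] [  22   29   58   58 2506]
end side [0.4992 0.2364 0.229 ] wrist [0.4977 0.2299 0.229 ]
collar [227 361  17  10 118] [234.89830508 365.44915254] [0.494  0.2371 0.142 ]
```

Request:
servo_tool(steps=[[[0,3,0,0.2,0],[0,2.5,0,0.2,0],[0,-0.3,0,4,0],[0,-0.3,0,4,0],[0,-0.3,0,4,0],[0,0,0,0,0]]])

```text
time_s: 20.6
tcp_pos: [0.4968, 0.2326, 0.1759]
ee_rot: [-2.107, -2.26, -0.067]
contact_force: [-0.4, 0.0, 3.9]
finger_gap: 0.237
grasp_force: 65.4
```

```bash
python3 st.py; python3 lean.py 10 .217
```

```text
[0.404 0.049 0.028 1.53  0.064 1.906] [0.4968 0.2326 0.1759] heading 1.6407 zaxis [-0.0078  0.0667 -0.9977] F [-0.4  0.   3.9] gap 20.24704517544409 20.6
side end [221.21686747 340.54216867] [22 18 11 13 83] wrist end [320.35612205 347.11046736] [  22   28   58   58 2589]
end side [0.4983 0.2419 0.217 ] wrist [0.4972 0.2354 0.217 ]
collar [227 366  17  11 118] [235.         371.55932203] [0.4926 0.2406 0.13  ]
```

Request:
servo_tool(steps=[[[0,-0.2,0,3,0],[0,-0.2,0,3,0],[0,0,0,0,0]]])

```text
time_s: 21.0
tcp_pos: [0.4975, 0.2333, 0.1746]
ee_rot: [-2.108, -2.261, -0.076]
contact_force: [-7.7, -4.0, 32.5]
finger_gap: 0.242
grasp_force: 69.2
```

```bash
python3 st.py; python3 lean.py 11 .211
```

```text
[0.405 0.045 0.02  1.521 0.065 1.906] [0.4975 0.2333 0.1746] heading 1.6411 zaxis [-0.0027  0.0699 -0.9975] F [-7.7 -4.  32.5] gap 20.666033329202712 21.0
side end [220.87912088 341.13186813] [21 19 12 13 91] wrist end [320.86798419 347.19683794] [  22   28   59   58 2530]
end side [0.5011 0.2412 0.211 ] wrist [0.498  0.2335 0.211 ]
collar [226 367  18  11 120] [234.75 371.85] [0.4952 0.2398 0.124 ]
```

Request:
servo_tool(steps=[[[0,0.3,0,-4,0],[0,0.2,0,-3,0],[0,0,0,0,0]]])

```text
time_s: 21.4
tcp_pos: [0.4968, 0.2327, 0.1764]
ee_rot: [-2.107, -2.26, -0.066]
contact_force: [0.3, 1.0, -1.2]
finger_gap: 0.237
grasp_force: 64.8
```

```bash
python3 st.py; python3 lean.py 12 .214; python3 - <<'E'
from h import *
s=load("side12");t=load("top12") if 0 else None
g=s["img"][364:400,214:260].mean(2).astype(int)
for r in range(36):print(364+r,' '.join('%3d'%v for v in g[r]))
for nm,X in(("bore",[.4975,.241,.101]),("floor",[.4975,.241,.086])):print(nm,proj(s,X))
print("collar if over bore",proj(s,[.4975,.241,.133]))
E
```

```text
[0.405 0.05  0.03  1.532 0.064 1.906] [0.4968 0.2327 0.1764] heading 1.6407 zaxis [-0.0087  0.0663 -0.9978] F [ 0.3  1.  -1.2] gap 20.264991861862235 21.4
side end [221.09638554 340.54216867] [21 19 12 12 83] wrist end [320.52324241 346.96235113] [  22   28   58   58 2603]
end side [0.4999 0.2412 0.214 ] wrist [0.4974 0.2339 0.214 ]
collar [226 366  18  11 122] [234.81147541 371.17213115] [0.4945 0.2397 0.127 ]
364  86  87  89  90  86  86  86  86  83  86  82  84  99 116 118 116 120 116 120 116 116 117 114 108  94  85 100 106 105 104 106 103 101  98 101 102 103  98  98 102 102 101 103  97 100 101
365  88  89  87  87  89  90  86  88  90  85  87  90  99 107 115 117 118 118 115 118 118 111 106 100  90 100 109 110 109 104 111 106 101 101  99 100 101  98 102  99 100 102  99  99 103 100
366  87  88  90  91  86  89  88  88  91  90  88 100 103  91  98 109 111 114 113 114 106  94  86  90 100 114 112 111 110 111 107 104 100 101 103  99 101 101 100 105 103 101 101 101 101 101
367  91  93  92  86  90  90  91  90  91  89  87  98 110 100  96  96  97  95  94  93  89  87  94 106 111 116 114 116 111 1
[... 5497 characters left out ...]
6 126  91  93  93 112
397 113 117 118 119 121 123 129 129 132 137 138 140 145 143 151 151 141 122 134 143 115  97  98  99 109 115 103 106 115 159 183 186 188 190 192 195 192 193 189 191 190 177 142 137 138 159
398 107 107 111 115 117 118 121 125 129 131 133 135 139 142 146 150 151 149 155 158 146 115  99 102 104 104 105 102 139 178 179 181 186 187 190 193 194 195 194 193 192 190 189 188 185 186
399 103 106 106 114 116 118 120 119 122 126 128 129 135 136 140 142 147 149 152 154 156 146 113  96 100  97 101 116 149 176 177 180 179 184 187 190 192 193 194 193 195 192 190 187 188 185
bore [235.36260786 378.12655016]
floor [236.81505602 382.26808969]
collar if over bore [232.08639588 368.78469425]
```

```bash
python3 - <<'E'
from h import *
t=snap("top",12)
t0=load("top5");s=load("side12");s5=load("side5")
print("top now")
g=t["img"][258:290,152:188].mean(2).astype(int)
for r in range(32):print(258+r,' '.join('%3d'%v for v in g[r]))
print("top5 empty")
g=t0["img"][262:284,160:184].mean(2).astype(int)
for r in range(22):print(262+r,' '.join('%3d'%v for v in g[r]))
print("side5 empty")
g=s5["img"][370:392,220:248].mean(2).astype(int)
for r in range(22):print(370+r,' '.join('%3d'%v for v in g[r]))
E
```

```text
top now
258  12  11  12  11  12  13  16  22  33  47  58  60  61  62  62  63  63  63  64  65  66  65  64  63  62  60  59  57  57  56  55  52  52  51  51  50
259  11  11  13  12  12  10  14  15  23  39  53  60  61  61  62  63  64  64  63  65  65  65  64  64  61  59  58  57  56  55  54  53  52  51  51  50
260  11  12  10  12  14  12  13  20  27  39  53  60  61  61  62  63  63  64  64  65  65  66  66  66  64  61  58  57  57  55  55  53  53  51  51  49
261  11  12  11  11  12  13  17  31  42  48  55  58  59  62  62  64  64  65  66  67  69  70  70  70  67  62  57  57  56  56  55  54  53  52  52  51
262  13  10  12  10  13  13  20  34  47  51  53  55  59  63  66  66  68  69  70  71  72  71  73  73  69  63  57  57  57  56  55  53  53  52  51  51
263  12  12  11  12  13  12  16  29  40  46  47  50  58  67  70  71  71  72  72  72  73  74  74  73  70  63  57  58  57  57  55  53  53  52  51  50
264  13  12  10  12  12  11  13  17  22  27  31  38  54  68  71  72  72  72  73  73  73  74  73  73  71  65  58  56  57  56  56  55  54  52  52  51
265  14  13  12  13  12  12  14  18  27  32  35  41  54 
[... 7718 characters left out ...]
  92
386  99 103 100 100 104 104 103 105 101 101  99 100  95  88  77  56  44  46  69  94 104  99 101  98  99 103  99  95
387 100  99  99 104 101 102 102 103 100 102 101 100 101 102  97  84  74  68  86  98 102 103 100  99 100 101  93  90
388  97  99  98 103 103 102 104 102 103 103 101 101 104 103 103 103  95  96 100 100  98  98  99 102 101  96  92  88
389  97  98  98  99 100  99 103 101 102 100 100 103 104 100  99 101 102 104  99 100 102 102 101 101  99  93  91  91
390  95  99  99  98 100  97  98  99 100 102 104 103 105 102 101 101 104 102 101  99 100 100 102  97  94  91  92  88
391  95  95  96  97  96  96  97  97  96  98 103 102 102 103 102 102 101 102 100  97 100 101 101  97  91  90  94  89
```

The side view, compared with the empty picture, puts the pin tip around px (239,381), and the hole is at (236,382). The tip is therefore about 4 mm short in y and 1–3 mm short in x. I'll shift and press again.

Request:
servo_tool(steps=[[[0,2,1,0,0],[0,2,0.5,0,0],[0,-0.2,0,3,0],[0,-0.2,0,3,0],[0,-0.1,0,2,0],[0,0,0,0,0]]])

```text
time_s: 22.15
tcp_pos: [0.4978, 0.237, 0.1685]
ee_rot: [-2.106, -2.259, -0.066]
contact_force: [-0.6, 1.1, -2.0]
finger_gap: 0.239
grasp_force: 64.8
```

```bash
python3 st.py
```

```text
[0.411 0.056 0.02  1.517 0.065 1.912] [0.4978 0.237  0.1685] heading 1.6408 zaxis [-0.009   0.0665 -0.9977] F [-0.6  1.1 -2. ] gap 20.452864008081026 22.15
```

It's in the bore with no resistance. Pushing it home.

Request:
servo_tool(steps=[[[0,-0.3,0,4,0],[0,-0.3,0,4,0],[0,-0.3,0,4,0],[0,-0.2,0,3,0],[0,0,0,0,0]]])

```text
time_s: 22.65
tcp_pos: [0.4978, 0.2368, 0.1533]
ee_rot: [-2.106, -2.26, -0.066]
contact_force: [-0.2, 1.9, -2.4]
finger_gap: 0.242
grasp_force: 64.7
```

```bash
python3 st.py
```

```text
[ 0.411  0.055 -0.01   1.488  0.064  1.912] [0.4978 0.2368 0.1533] heading 1.6408 zaxis [-0.0089  0.0664 -0.9978] F [-0.2  1.9 -2.4] gap 20.697168316214594 22.65
```

Request:
servo_tool(steps=[[[0,-0.2,0,3,0],[0,-0.1,0,2,0],[0,-0.1,0,2,0],[0,0,0,0,0]]])

```text
time_s: 23.05
tcp_pos: [0.4979, 0.2369, 0.1466]
ee_rot: [-2.107, -2.26, -0.066]
contact_force: [-0.1, 1.6, -3.2]
finger_gap: 0.243
grasp_force: 64.8
```

```bash
python3 st.py
```

```text
[ 0.411  0.055 -0.023  1.474  0.064  1.912] [0.4979 0.2369 0.1466] heading 1.6408 zaxis [-0.0086  0.0664 -0.9978] F [-0.1  1.6 -3.2] gap 20.721383335899105 23.05
```

Request:
servo_tool(steps=[[[0,-0.1,0,2,0],[0,-0.1,0,1.5,0],[0,0,0,0,0]]])

```text
time_s: 23.35
tcp_pos: [0.498, 0.2371, 0.1461]
ee_rot: [-2.107, -2.26, -0.071]
contact_force: [-6.8, -1.0, 17.1]
finger_gap: 0.243
grasp_force: 66.9
```

```bash
python3 st.py
```

```text
[ 0.411  0.052 -0.026  1.47   0.065  1.912] [0.498  0.2371 0.1461] heading 1.6409 zaxis [-0.0059  0.0679 -0.9977] F [-6.8 -1.  17.1] gap 20.794895250976708 23.35
```

It seated at the expected height. Release and retreat.

Request:
servo_tool(steps=[[[0,0,0,1,0],[45,0,0,0,0],[45,0,0,0,0],[60,0,0,0,0],[60,1,0,-20,0],[60,2.5,0,-40,0],[60,2.5,0,-40,0],[60,2.5,0,-40,0],[60,0,0,0,0]]])

```text
time_s: 24.25
tcp_pos: [0.4996, 0.2365, 0.2881]
ee_rot: [-2.108, -2.262, -0.077]
contact_force: [0.8, -0.8, 0.0]
finger_gap: 0.706
grasp_force: 0.0
```

Request:
servo_tool(steps=[[[60,-40,0,0,0],[60,-45,0,0,0],[60,-45,0,0,0],[60,-45,0,0,0],[60,-45,0,0,0],[60,0,0,0,0]]])

```text
time_s: 24.85
tcp_pos: [0.5138, 0.0127, 0.2666]
ee_rot: [-2.112, -2.254, -0.063]
contact_force: [0.5, 0.4, 0.2]
finger_gap: 0.704
grasp_force: 0.0
```

```bash
python3 st.py; python3 - <<'E'
from h import *
t=snap("top",20);s=snap("side",20)
for n,c in(("top",t),("side",s)):
  print(n,"pred end",proj(c,[.4975,.241,.191]).round(1),"collar",proj(c,[.4975,.241,.108]).round(1))
  u,v=proj(c,[.4975,.241,.191]).astype(int)
  x,y=u-14,v-12;g=c["img"][y:y+26,x:x+30].mean(2).astype(int)
  for r in range(0,26,1):print(y+r,x,' '.join('%3d'%q for q in g[r]))
# collar / thimble overlap rows in side
u,v=proj(s,[.4975,.241,.104]).astype(int);g=s["img"][v-16:v+26,u-26:u+30].mean(2).astype(int)
print("side collar",v-16,u-26)
for r in range(0,42,2):print(v-16+r,' '.join('%3d'%q for q in g[r,::2]))
E
```

```text
[-0.011  0.026  0.18   1.735  0.065  1.494] [0.5138 0.0127 0.2666] heading 1.6357 zaxis [-0.0098  0.0653 -0.9978] F [0.5 0.4 0.2] gap 60.11810876773069 24.85
top pred end [151.6 270.1] collar [167.2 271.2]
258 137 124 124 124 124 124 123 124 131 135 136 136 136 136 136 136 136 136 136 136 136 136 137 137 137 136 137 136 136 137 136
259 137 124 124 124 124 124 123 125 131 135 136 136 136 136 136 137 136 136 136 136 137 136 137 136 136 136 137 136 136 137 136
260 137 124 124 124 125 124 123 124 129 134 136 136 136 136 136 136 137 137 136 136 136 137 137 137 136 136 136 137 136 137 136
261 137 124 124 124 125 124 123 124 128 134 136 136 136 136 136 136 136 136 137 136 136 137 137 136 136 136 136 137 136 136 136
262 137 124 124 124 125 124 124 123 128 133 136 136 136 136 136 136 136 137 136 136 137 136 136 136 137 136 136 137 136 136 137
263 137 124 124 125 125 124 124 123 127 133 136 136 136 136 137 136 136 136 136 136 136 137 136 136 136 137 136 136 137 136 136
264 137 124 125 124 125 124 124 123 126 132 136 136 136 137 137 136 136 136 136 136 136 136 136 136 136 136 136 136 136 137 13
[... 7566 characters left out ...]
 162
391 116 122 128 132 141 138 127 109  92 108 167 192 191 190 193 186 184 120 101 166 178 179 178 178 175 173 168 168
393 111 114 121 126 127 138 142 145 108 111  91 128 172 182 188 189 164  97 141 181 181 181 179 179 178 176 169 166
395 102 106 112 118 120 130 134 137 142 150 107  93  92 124 172 187 102  98 185 183 181 185 182 182 176 177 173 171
397  96  98 104 107 113 118 123 127 136 139 146 117 138  95  98 110  99 148 178 184 185 183 184 182 180 177 174 173
399  90  93  99 101 107 110 116 119 124 130 135 140 146 138  92  95 108 168 173 175 183 187 189 184 184 177 177 173
401  87  90  91  97  99 105 108 110 117 120 126 131 138 142 146 141 149 158 166 168 173 180 181 183 183 177 176 174
```

Side view: the probe end is at (226.5,350.5), against (225.4,349.9) predicted for fully home and upright. The collar is on the thimble and the arm is clear. Handing in.

```bash
python3 -c "
from rig import job
print(job.close_job())"
```

```text
the job is handed in; nothing more can be done
None
```

The job is handed in at about 25 s of the 64 s limit. The plug was seen standing in the large tray after release. The white probe is upright in the thimble, with its end about 1 px from where fully home would put it. I got no verdict back.

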